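# Open the feeding box by its pop-out T-handle

### The arm

A 6-joint arm with a two-finger parallel gripper is mounted at the origin on the work surface. World frame = base frame: x ahead of the robot, y to its left, z up, the work surface at z = 0. Lengths are in m, angles in rad, forces in N, time in s.
With the tool pointing down it reaches from about 0.35 to 0.8 m from the base axis. Payload 7.3 kg.
Tool frame: the origin (TCP) lies between the finger pads; the fingertips stand 25 mm ahead of it and the grasp point (between the pads) lies 6 mm ahead of it (r.tip_extent is the distance from the TCP to the fingertips, in m); z points along the fingers, y is the line along which they close (so a half turn about z gives the same grasp; the last joint's range is limited). The gripper opens to 85 mm and grips with 20 to 120 N. Pads are 22 mm wide; open, the fingers measure 114 mm over their backs; the gripper's body (76 mm by 85 mm) begins 54 mm behind the grasp point. The pads swing forward as they close: fully open they stand 13 mm farther back than shut.
Start: joints at [1.203, 0.342, 1.524, -0, 1.275, -0.146], TCP at [0.115, 0.512, 0.256] pointing down, gripper open.
Joint ranges: [-2.53, 2.53], [-0.77, 2.02], [0.04, 2.7], [-1, 4.14], [0.28, 2.66], [-3.11, 3.11]. Speed limits (rad/s): [2.57, 2.57, 3.14, 3.14, 3.14, 3.14].

### API

Orientations are given as a unit quaternion [x, y, z, w].
In Python, from workcell import r, command_gripper, optics gives the robot as it stands. The module is installed in compiled form; this text tells all that it offers. Calls block until the motion is done:
- r.reach(position, orientation): joint-space move of the TCP to a pose.
- r.move_straight(position, orientation=None, speed=0.15, max_force=None): straight line of the TCP; orientation=None keeps the orientation; speed is the mean speed in m/s. With max_force (N) it stops when the force on the tool has changed by that much, and returns True; else False.
- r.movej(angles): joint-space move.
- command_gripper(opening, force=None): finger opening in m; force is the grip in N (None keeps the last); returns when the fingers have stopped.
- r.hold(seconds).
- r.solve_ik(position, orientation): joint angles nearest the present ones, or None.
- r.read_state(): the state.
- optics.get_image(name): name is "scene" or "top" or "wrist"; returns (picture, depth): 420x560x3 uint8, red, green, blue; 420x560 float32, m along the optical axis (not along the pixel's ray), 0 where there is no reading.
- optics.camera_model(name): a dict with "K" (3x3 intrinsics, pixels), "R" (3x3) and "t" (3): a world point X has camera coordinates R X + t; the wrist camera has in their place "tool_from_camera" (4x4, takes a point from camera to tool coordinates, whose origin is the TCP and whose axes are the flange's). Camera axes: x right, y down, z forward; pixel columns grow to the right and rows downward; lengths in m; the calibration is good to about 2 mm. A picture is of the moment at which its call begins: read the wrist's pose just before it. camera_model takes no time and is no camera call.
A pose or a line that the arm cannot do raises r.PlanningError and nothing moves.
- r.finish_job(): hands the job in; it is judged then, once.
The state is a dict: "time_s": time; "joint_positions": joint angles; "dq": joint speeds; "tau": joint torques, N m; "eef_pos": TCP position; "eef_rot": TCP orientation; "contact_force": force on the tool from outside, world axes, zero at the start; "torque": the same for the moment, N m; "grip_width": finger opening in m; "grip_force": force on a finger pad.
Only numpy, scipy, OpenCV 4.12 (cv2) and the standard library are available. Lean on these libraries where they do the work, as an engineer would, in place of code of your own. Each camera call takes 0.05 s, during which the arm holds its last target. There are 200 camera calls.

### The job

Open the baby's feeding box so that the tubs inside can be reached: press the red release button gently, no harder than it needs, until the T-handle pops up, turn the handle anticlockwise (seen from above) until you feel it come up against its stop, without forcing it there, because it unlatches only just before the stop, and then slide the cover fully open by the handle and let go. Do not drag on the cover while it is still latched, and leave the jug, pacifier case, coaster, bowl and tin where they are.

Things in the scene. Friction and masses are not known exactly. Their poses are not given: they have to be found in the camera images.
- feed_box: White plastic feeding box, 170 (x) x 320 (y) x 100 mm, fixed to the worktop, yaw up to 0.3 rad. Origin at the centre of its underside, on the worktop; +y (roughly the robot's left) is the way the cover opens. A blue cover plate (170 x 155 x 8 mm, top 108 mm above the worktop) closes its right (-y) half and slides over a fixed panel on the left half.
- case_top (a point): Centre of the top of the dark steel latch case, 50 (x) x 135 (y) x 14 mm, that sits on the cover and moves with it; this flat top is 122 mm above the worktop. Its slot holds the T-handle; the red button is at its right (-y) end.
- button_place (a point): Point on the red release button's axis at the level of the case's top, 122 mm above the worktop; 64 mm from the handle's axis. The button is not set at an exact height: its red top stands anywhere from 7 to 22 mm above this point and must be found by touch.
- button_unit: Round red release button, 22 mm across, in a black 29 mm collar whose top is 10.5 mm below the button's. Origin as button_place. Pressed straight down against a spring: about 4 N to start, 7 to 8 N at 5 mm down where it frees the handle, 9 to 10 N at its bottom, 8.5 mm down; over 20 N on button or collar damages it. It springs back.
- handle: Steel T-handle: bar 14 (its x) x 64 (its y) x 12 mm high on a 10 mm stem. Origin at the bar's centre, on the vertical turning axis. Stowed, it lies flush in its slot along the box's y, centre 116 mm above the worktop, and cannot be gripped. Popped up, its centre is at 144 mm, 16 mm free below it: pinch it across 14 mm from above. It turns with about 0.16 N m friction, stays where left.
- pop (a joint): Height of the T-handle above its stowed place, m: 0 stowed, 0.028 popped up (spring-driven, about 3 N upward when out; it does not latch again by itself).
- turn (a joint): Turn of the T-handle, rad, growing anticlockwise seen from above: 0 as stowed. The stop lies somewhere between about 0.85 and 1.47 rad, different each time and not to be seen; the latch is free only in about the last 0.09 to 0.13 rad before the stop.
- cover (a joint): How far the cover is slid towards the box's +y, m: 0 closed, 0.11 fully open at its end stop. It slides with about 4 to 6 N and stays where left; latched, it has up to 10 mm of play. The handle and button travel with it.
- keeper: Latch keeper under the cover inside the box, out of sight: holds the stop and the wall that the handle's hidden tongue locks against. Origin on the turning axis (cover closed), 76 mm above the worktop; axes as the box's. The stop meets the tongue 26 mm from the axis; over 14 N between tongue and stop or wall (about 0.36 N m beyond the friction) is forcing it.
- milk_jug: White ceramic milk jug, 92 mm across and 135 mm high, handle on its +y side; origin at the centre of its underside. To be left alone.
- pacifier_case: Green pacifier case with clear flip-top lid, 70 x 60 x 45 mm, shut; origin at the centre of its underside. To be left alone.
- coaster: Round wooden coaster, 96 mm across, 9 mm thick; origin at the centre of its underside. To be left alone.
- bowl: Yellow bowl, 120 mm across, 45 mm high; origin at the centre of its underside. To be left alone.
- milk_tin: Yellow milk-powder tin with blue lid, 100 mm across, 130 mm high; origin at the centre of its underside. To be left alone.

How it is judged:
On the way, in this order (a step that is already met when the one before it is completed fails the run):
1. the T-handle has popped up, the cover still shut and the handle not yet turned (value of joint pop above 0.022 m and value of joint cover below 0.03 m and value of joint turn below 0.3 rad), for 0.2 s.
2. the popped-up handle has been turned well round with the cover still shut (value of joint pop above 0.02 m and value of joint turn above 0.7 rad and value of joint cover below 0.03 m), for 0.1 s.
At the end, for the whole second after the job is handed in: The cover is slid open by more than 95 of its 110 mm and at rest, and the T-handle still stands popped up (20 mm or more) (value of joint cover above 0.095 m and value of joint pop above 0.02 m and velocity of joint cover between -0.01 and 0.01 m/s); the robot touches nothing.
It fails at once if more than 20 N on the release button or its collar (contact force between anything else and button_unit above 20 N).
It fails at once if handle forced: more than 14 N between its tongue and the stop or the latch wall (contact force between handle and keeper above 14 N).
It fails at once if the jug, the pacifier case, the coaster, the bowl or the tin moved by more than 30 mm (distance of any of milk_jug, pacifier_case, coaster, bowl, milk_tin from where it was at the start of the episode above 0.03 m).
It also fails if it takes over 69 s, if anything falls off the work surface, if the arm or the gripper's body presses on something with over 40 N, if the wrist force passes 120 N, or if a joint passes its speed limit or range.

## Working session

There is one attempt and no reset: what is moved stays moved. The work goes in short steps, each a Python script; the robot and the scene stay as the last script left them, time stands still between calls to the robot, and variables do not carry over. Pictures are saved under pics/ and viewed, at most 10 in all, crops included, and the job is handed in when it is done.

```bash
mkdir -p pics
python3 - <<'E'
from workcell import r, command_gripper, optics
import cv2,numpy as np
for n in("top","scene"):
    p,d=optics.get_image(n); cv2.imwrite(f"pics/{n}1.png",p[:,:,::-1]); np.savez(f"{n}1.npz",p=p,d=d,**optics.camera_model(n))
s=r.read_state(); print(s)
print(optics.camera_model("top")); print(optics.camera_model("wrist"))
E
```

```text
{'time_s': 0.1, 'joint_positions': array([ 1.20294234e+00,  3.42605468e-01,  1.52492425e+00,  3.60388592e-06,
        1.27541093e+00, -1.45987078e-01]), 'dq': array([-0.0017897 , -0.00113697, -0.00144004, -0.00054789, -0.0008978 ,
       -0.00021744]), 'tau': array([ 1.95706569e-03, -4.34447658e+01, -2.46492809e+01, -2.16218887e-04,
        4.65738398e-03,  5.93957770e-05]), 'eef_pos': array([0.11537805, 0.51182794, 0.25571917]), 'eef_rot': array([ 1.10706563e-01,  9.93852908e-01, -6.51439221e-04, -1.72932604e-04]), 'contact_force': array([-0.29001947, -0.69295754,  0.17440845]), 'torque': array([ 0.03403974,  0.02117865, -0.05142903]), 'grip_force': 0.0, 'grip_width': 0.08551372547151348}
{'K': array([[543.68997957,   0.        , 291.31827891],
       [  0.        , 543.68997957, 201.45683883],
       [  0.        ,   0.        ,   1.        ]]), 'R': array([[-0.02288714, -0.99970595,  0.00801191],
       [-0.9839851 ,  0.02110873, -0.17699647],
       [ 0.1767753 , -0.01193455, -0.98417888]]), 't': array([0.00897601, 0.47925509, 1.40851215])}
{'K': array([[290.31632657,   0.        , 279.87218001],
       [  0.        , 290.31632657, 209.02591414],
       [  0.        ,   0.        ,   1.        ]]), 'tool_from_camera': array([[-3.89509800e-04, -9.46685083e-01, -3.22160210e-01,
         8.22831232e-02],
       [ 9.99999924e-01, -3.69932808e-04, -1.21988682e-04,
         3.13057446e-04],
       [-3.69276573e-06, -3.22160233e-01,  9.46685156e-01,
        -1.17736566e-01],
       [ 0.00000000e+00,  0.00000000e+00,  0.00000000e+00,
         1.00000000e+00]])}
```

View pics/top1.png

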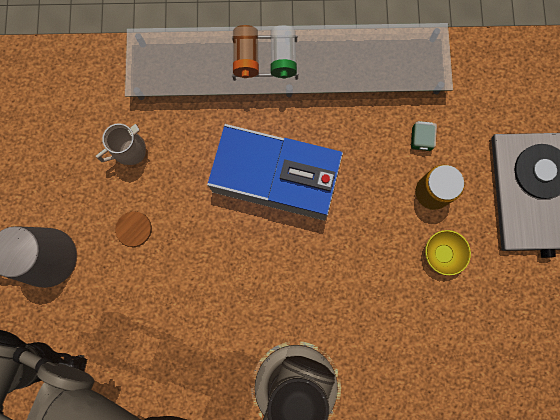

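View pics/scene1.png

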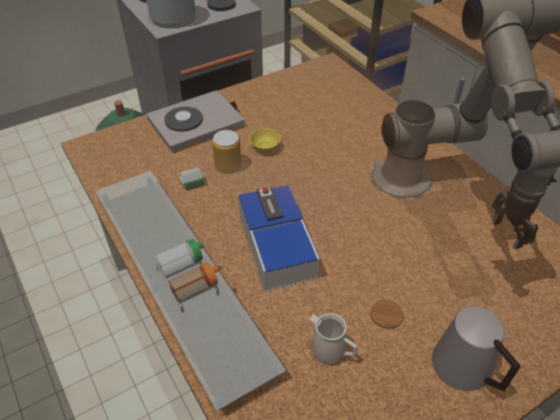

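The top view shows the box at cols 208–342, rows 125–215, with the dark case at 282–335, the handle at about (301,173) and the button at about (326,179). The jug (125,145), coaster (133,228), tin (440,187), bowl (447,253) and pacifier case (424,136) are all well clear of it.

```bash
cat > h.py <<'E'
from workcell import r, command_gripper, optics
import cv2,numpy as np
from scipy.spatial.transform import Rotation as Ro
def plane(uv,z,K,R,t):
    "world point on plane z seen at pixel uv; R,t: X_cam=R X+t"
    d=R.T@np.linalg.inv(K)@np.array([uv[0],uv[1],1.]); c=-R.T@t
    return c+d*(z-c[2])/d[2]
def down(a):
    "tool down, closing line (tool y) at world angle a"
    y=np.array([np.cos(a),np.sin(a),0]);z=np.array([0,0,-1.])
    return Ro.from_matrix(np.c_[np.cross(y,z),y,z]).as_quat()
def wristcam():
    s=r.read_state(); p,d=optics.get_image("wrist"); m=optics.camera_model("wrist")
    T=np.eye(4);T[:3,:3]=Ro.from_quat(s["eef_rot"]).as_matrix();T[:3,3]=s["eef_pos"]
    C=np.linalg.inv(T@m["tool_from_camera"]); return p,d,m["K"],C[:3,:3],C[:3,3]
E
python3 - <<'E'
from h import *
f=np.load("top1.npz");p,d,K,R,t=[f[k] for k in("p","d","K","R","t")]
hsv=cv2.cvtColor(p,cv2.COLOR_RGB2HSV)
roi=np.zeros(d.shape,bool);roi[120:220,200:350]=1
blue=roi&(abs(hsv[...,0].astype(int)-115)<15)&(hsv[...,1]>120)
red=roi&((hsv[...,0]<6)|(hsv[...,0]>174))&(hsv[...,1]>150)&(np.arange(560)[None]>310)&(np.arange(420)[:,None]>168)&(np.arange(420)[:,None]<190)
v,u=np.nonzero(red);print("red",u.mean(),v.mean(),len(u));c=(u.mean(),v.mean())
b=plane(c,.136,K,R,t);print("button",b,"depth z",[ (R.T@(np.array([(c[0]-K[0,2])/K[0,0],(c[1]-K[1,2])/K[1,1],1])*d[int(c[1]),int(c[0])]-t))])
rect=cv2.minAreaRect(np.argwhere(blue)[:,::-1].astype(np.float32));q=cv2.boxPoints(rect)
P=np.array([plane(x,.108,K,R,t)[:2] for x in q]);print(P,np.linalg.norm(np.diff(P,axis=0),axis=1),"centre",P.mean(0))
e=np.diff(P,axis=0);print("angles",np.arctan2(e[:,1],e[:,0]))
print("handle",plane((301,173),.122,K,R,t),"btn-handle",np.linalg.norm((plane((301,173),.122,K,R,t)-b)[:2]))
rr=np.array([125,90]) 
# shelf height
for (uu,vv) in((200,70),(200,94),(245,70),(284,70),(140,35),(260,52)):
    print(uu,vv,R.T@(np.array([(uu-K[0,2])/K[0,0],(vv-K[1,2])/K[1,1],1])*d[vv,uu]-t))
E
```

```text
red 325.3207547169811 178.49056603773585 53
button [ 0.51942417 -0.08737366  0.136     ] depth z [array([ 0.52073212, -0.087828  ,  0.13011354])]
[[ 0.51621899  0.21350056]
 [ 0.68316473  0.17326576]
 [ 0.59623893 -0.13551624]
 [ 0.43245692 -0.08914012]] [0.17172571 0.32078406 0.1702213 ] centre [0.55701989 0.04052749]
angles [-0.23649523 -1.84520645  2.86565835]
handle [ 0.53814292 -0.02701465  0.122     ] btn-handle 0.06319495107175414
200 70 [0.85044068 0.24191971 0.05723757]
200 94 [0.77921844 0.24085462 0.06093969]
245 70 [0.81174406 0.11197204 0.13930593]
284 70 [0.80909445 0.0106064  0.14086446]
140 35 [0.95286692 0.40728367 0.06598193]
260 52 [0.90149269 0.07595748 0.05486025]
```

Run:
```python
from h import *
a=-0.275
r.reach([0.515,-0.11,0.30],down(a)); command_gripper(0.0,30)
p,d,K,R,t=wristcam(); np.savez("w1.npz",p=p,d=d,K=K,R=R,t=t); cv2.imwrite("pics/w1.png",p[:,:,::-1])
s=r.read_state();print(s["time_s"],s["eef_pos"],s["joint_positions"],s["contact_force"],s["grip_width"])
```

```text
3.5333 [ 0.51499631 -0.11004833  0.30002197] [-3.56112463e-01  3.14405727e-01  1.44202601e+00  3.59589449e-06
  1.38511620e+00 -8.09920106e-02] [ 0.38379174  0.74070804 -0.13987099] -0.0003781745101732341
```

View pics/w1.png

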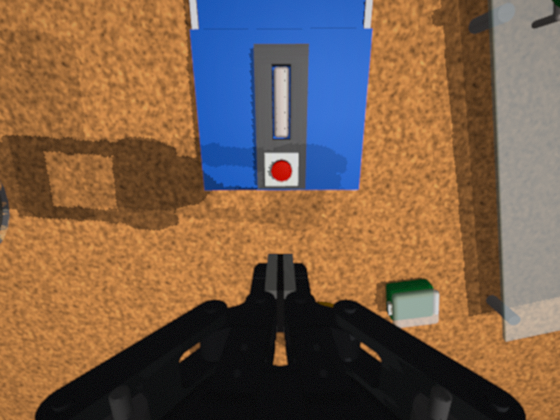

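The wrist view shows the case from (254,44) to (304,187), the slot centred near (282,102) and the button at about (281,170). Next I'll measure these on their planes.

Run:
```python
from h import *
f=np.load("w1.npz");p,d,K,R,t=[f[k] for k in("p","d","K","R","t")]
hsv=cv2.cvtColor(p,cv2.COLOR_RGB2HSV).astype(int)
V,U=np.mgrid[:420,:560]
reg=(U>245)&(U<315)&(V>38)&(V<195)
red=reg&(hsv[...,1]>150)&((hsv[...,0]<6)|(hsv[...,0]>174))&(hsv[...,2]>80)
c=(U[red].mean(),V[red].mean());print(c,red.sum(),"depth z:",plane(c,.13,K,R,t))
dd=np.median(d[red]);X=R.T@(np.linalg.inv(K)@[c[0],c[1],1]*dd-t);print("button by depth",X)
bar=(hsv[...,2]>110)&(hsv[...,1]<60)&(U>265)&(U<300)&(V>60)&(V<143)
P=np.array([plane(x,.122,K,R,t)[:2] for x in np.c_[U[bar],V[bar]]])
(cx,cy),(w,h),_=cv2.minAreaRect(P.astype(np.float32)*1000);print("bar",cx,cy,w,h)
case=reg&~((hsv[...,0]>105)&(hsv[...,0]<125)&(hsv[...,1]>150))&(V<188)
n,l,st,_=cv2.connectedComponentsWithStats(case.astype(np.uint8));k=1+st[1:,4].argmax();m=l==k
P=np.array([plane(x,.122,K,R,t)[:2] for x in np.c_[U[m],V[m]]])
re=cv2.minAreaRect(P.astype(np.float32)*1000);print("case",re)
B=cv2.boxPoints(re);e=np.diff(B,axis=0);print(np.arctan2(e[:,1],e[:,0]))
hb=X[:2]*1000-np.array([cx,cy]);print("handle-button dist",np.linalg.norm(hb),"yaw",np.arctan2(-hb[1],-hb[0])-np.pi/2, r.tip_extent)
```

```text
(np.float64(280.8850931677019), np.float64(170.33540372670808)) 322 depth z: [ 0.52378797 -0.08513935  0.13      ]
button by depth [ 0.52392569 -0.08462195  0.1326955 ]
bar 540.947021484375 -24.21759033203125 62.97377014160156 13.640865325927734
case ((536.6415405273438, -39.457733154296875), (133.61273193359375, 50.747039794921875), 74.43700408935547)
[-0.27162552  1.2991706   2.8699675 ]
handle-button dist 62.75676887677725 yaw -0.2746675316456506 0.025
```

```bash
cat >> h.py <<'E'
YAW=-0.273; BY=np.array([-np.sin(YAW),np.cos(YAW)]); H=np.array([0.541,-0.0242]); B=H-.064*BY
def handle_z(c=None):
    p,d,K,R,t=wristcam(); V,U=np.mgrid[:420,:560]
    X=(np.linalg.inv(K)@np.stack([U,V,U*0+1]).reshape(3,-1)*d.ravel()).T; X=(X-t)@R
    X=X[d.ravel()>0]; c=H if c is None else c
    return np.median(X[np.linalg.norm(X[:,:2]-c,axis=1)<.008][:,2])
E
python3 - <<'E'
from h import *
q=down(YAW)
r.move_straight([*B,.20],q,speed=.15); r.hold(.2)
r.move_straight([*B,.173],speed=.08); r.hold(.2)
print("f0",r.read_state()["contact_force"],"handle z",handle_z())
hit=r.move_straight([*B,.148],speed=.008,max_force=2.5)
s=r.read_state();z0=s["eef_pos"][2];print(hit,s["time_s"],s["eef_pos"],s["contact_force"])
if hit:
    for k in (.0045,.0053,.0059,.0065,.0071):
        r.move_straight([*B,z0-k],speed=.01); r.hold(.15)
        s=r.read_state();hz=handle_z();print(k,z0-s["eef_pos"][2],s["contact_force"],hz,s["time_s"])
        if hz>.140: break
E
```

```text
f0 [0.16848511 0.8123559  0.65685361] handle z 0.1226470563716929
True 7.1833 [ 0.52377132 -0.08585579  0.15729248] [-0.44199475 -0.30754106  4.70227795]
0.0045 0.003570991284665287 [-1.48540728  1.00658866  8.75231763] 0.12277914668956849 7.875
0.0053 0.004352194432823253 [-3.03357921  1.1807216   9.55271663] 0.12287393413664303 8.325
0.0059 0.0051393869210832055 [-2.37328994  0.18650491  7.71314343] 0.14965381956251916 8.775
```

The button freed the handle at about 5 mm, with roughly 8 N and never more than 9.6 N. Next I'll lift, locate the raised bar and grip it.

Run:
```python
from h import *
r.move_straight([*B,.19],speed=.08)
v=B-.03*BY; r.move_straight([*v,.27],speed=.2); command_gripper(.05); r.hold(.2)
p,d,K,R,t=wristcam(); V,U=np.mgrid[:420,:560]
X=((np.linalg.inv(K)@np.stack([U,V,U*0+1]).reshape(3,-1)*d.ravel()).T-t)@R
m=(d.ravel()>0)&(X[:,2]>.143)&(X[:,2]<.156)&(np.linalg.norm(X[:,:2]-H,axis=1)<.045)
re=cv2.minAreaRect(X[m][:,:2].astype(np.float32)*1000);print(m.sum(),re,np.median(X[m][:,2]))
cv2.imwrite("pics/w2.png",p[:,:,::-1]);s=r.read_state();print(s["time_s"],s["eef_pos"],s["contact_force"],s["torque"])
```

```text
1583 ((540.6834716796875, -24.414134979248047), (63.288185119628906, 13.700796127319336), 73.68443298339844) 0.14996891254022243
10.8167 [ 0.5156648  -0.11472972  0.27005067] [0.11367248 0.48334735 0.10528784] [ 0.00796361 -0.01827017 -0.04046852]
```

View pics/w2.png

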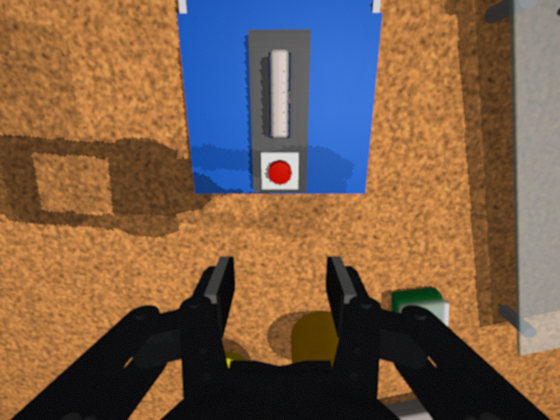

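The handle stands popped up at (280,93), with its centre where expected and its top at 150 mm. Next I'll grip it and start turning while watching the torque.

Run:
```python
from h import *
c=np.array([.5407,-.0244])
r.move_straight([*c,.20],down(-.278),speed=.2); r.move_straight([*c,.152],speed=.1,max_force=8)
r.hold(.2); s=r.read_state(); print(s["time_s"],s["contact_force"],s["torque"])
command_gripper(0.0,50); r.hold(.2)
s=r.read_state();print(s["time_s"],s["grip_width"],s["grip_force"],s["eef_pos"],s["contact_force"],s["torque"])
q=s["joint_positions"].copy()
for k in range(10):
    q[5]-=.03; t0=s["time_s"]; r.movej(q); s=r.read_state()
    print(round(s["time_s"]-t0,3),"lag",round(s["joint_positions"][5]-q[5],4),"Mz",s["torque"].round(3)[2],"tau6",s["tau"][5].round(3),"F",s["contact_force"].round(1))
print(s["time_s"],s["eef_pos"])
```

```text
12.3833 [1.40481098 1.09119973 0.24374467] [ 0.03789312 -0.03429497  0.03144498]
13.0 0.012734518164709384 52.14470565319061 [ 0.54037942 -0.02424885  0.15192388] [-2.68787816  0.88741238  2.24798107] [0.12412096 0.38211811 0.08202164]
0.25 lag 0.0007 Mz -0.083 tau6 -0.172 F [-1.9 -0.1  2.7]
0.25 lag 0.001 Mz -0.084 tau6 -0.175 F [-2.7  1.4  1. ]
0.25 lag 0.0011 Mz -0.055 tau6 -0.174 F [-2.3  0.7  1.8]
0.25 lag 0.0011 Mz -0.089 tau6 -0.174 F [-2.   0.9  1.6]
0.25 lag 0.0012 Mz -0.097 tau6 -0.174 F [-2.5  1.3  1.7]
0.25 lag 0.0011 Mz -0.119 tau6 -0.174 F [-1.8  0.4  1.9]
0.25 lag 0.0011 Mz -0.032 tau6 -0.174 F [-2.  -0.   0.5]
0.25 lag 0.0011 Mz -0.071 tau6 -0.174 F [-2.3  0.7  0.8]
0.25 lag 0.0012 Mz -0.069 tau6 -0.174 F [-1.2 -0.   1.9]
0.25 lag 0.0012 Mz -0.09 tau6 -0.174 F [-2.1  1.   1.9]
15.5 [ 0.54040769 -0.0242492   0.15195607]
```

Run:
```python
from h import *
s=r.read_state();q=s["joint_positions"].copy(); t0=s["time_s"]
q[5]-=.45; r.movej(q); s=r.read_state(); print(s["time_s"]-t0,s["tau"][5])
for dq in (.002,.002,.002,.002,-.002,-.002,-.002,-.002,-.002):
    q[5]+=dq;t0=s["time_s"]; r.movej(q); s=r.read_state(); print(dq,round(s["time_s"]-t0,3),"lag",(s["joint_positions"][5]-q[5]).round(5),"tau6",s["tau"][5].round(4))
a=np.arctan2(*Ro.from_quat(s["eef_rot"]).as_matrix()[1::-1,1]); print("a",a)
for w in (.002,.004):
    a+=w; t0=s["time_s"]; r.move_straight(s["eef_pos"],down(a),speed=.15); s=r.read_state(); print("ms",w,s["time_s"]-t0,s["tau"][5])
print(s["time_s"],s["eef_pos"],s["contact_force"],s["joint_positions"][5])
```

```text
0.5082999999999984 -0.045237906742841005
0.002 0.25 lag 0.00117 tau6 0.1297
0.002 0.25 lag 0.00031 tau6 0.1439
0.002 0.25 lag 5e-05 tau6 0.1579
0.002 0.25 lag 0.0 tau6 0.1585
-0.002 0.25 lag 4e-05 tau6 0.0986
-0.002 0.25 lag 3e-05 tau6 0.0653
-0.002 0.25 lag 0.0 tau6 0.032
-0.002 0.25 lag 3e-05 tau6 -0.0013
-0.002 0.25 lag 3e-05 tau6 -0.0345
a 0.47286417022873173
ms 0.002 0.25 -0.065249630715698
ms 0.004 0.25 -0.13584265485405922
18.7583 [ 0.5404486  -0.02423738  0.1519996 ] [-0.66254262  1.84796294  2.11014339] -0.6653046460958348
```

The stiffness through the grip is about 17 N m/rad, so 0.007 rad steps with a check on joint-6 torque are safe.

Run:
```python
from h import *
s=r.read_state();q=s["joint_positions"].copy(); q0=.0897
q[5]-=.03; r.movej(q); L=[]; j0=q[5]
for k in range(115):
    q[5]-=.007; r.movej(q); s=r.read_state(); L.append(s["tau"][5].round(3))
    if L[-1]<-.235 or s["time_s"]>52: break
print(L[:6],L[-8:],len(L),"since",j0,q[5]);print(s["time_s"],s["eef_pos"],s["contact_force"],s["torque"],s["joint_positions"])
```

```text
[np.float64(-0.157), np.float64(-0.156), np.float64(-0.155), np.float64(-0.155), np.float64(-0.155), np.float64(-0.155)] [np.float64(-0.155), np.float64(-0.155), np.float64(-0.142), np.float64(-0.142), np.float64(-0.159), np.float64(-0.181), np.float64(-0.206), np.float64(-0.236)] 28 since -0.6953046460958349 -0.891304646095835
26.0083 [ 0.54043998 -0.02424453  0.1520031 ] [1.25897542 2.05199991 1.19128532] [ 0.53007902 -0.04149919 -0.19920105] [-1.86556348e-01  4.75721021e-01  1.62628914e+00  5.96582956e-05
  1.03959003e+00 -8.91345125e-01]
```

Run:
```python
from h import *
s=r.read_state();q=s["joint_positions"].copy()
for k in range(3):
    q[5]-=.006; r.movej(q); s=r.read_state(); print(s["tau"][5].round(3))
    if s["tau"][5]<-.3: break
p,d,K,R,t=wristcam(); cv2.imwrite("pics/w3.png",p[:,:,::-1]);print(s["time_s"])
```

```text
-0.262
-0.291
-0.321
26.7583
```

View pics/w3.png

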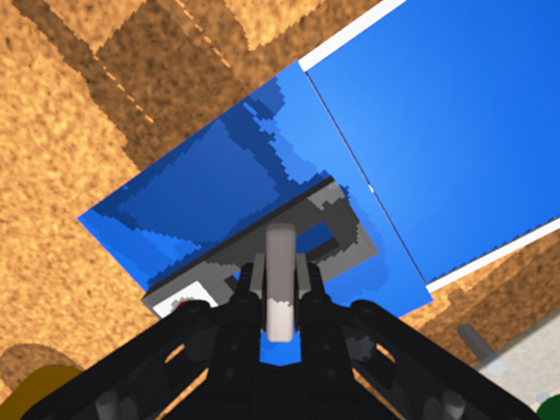

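The bar is still aligned with the pads, turned about 0.97 rad from the slot, and the torque rises steadily against the stop at about 5–6 N. I'll ease off slightly and slide the cover.

Run:
```python
from h import *
s=r.read_state();q=s["joint_positions"].copy()
q[5]+=.02; r.movej(q); r.hold(.1); s=r.read_state(); print("tau6",s["tau"][5],s["contact_force"])
p0=s["eef_pos"].copy()
f0=s["contact_force"]
hit=r.move_straight(p0+np.r_[.016*BY,0],speed=.02,max_force=10)
s=r.read_state();e=s["eef_pos"]-p0;print(hit,e[:2]@BY,s["contact_force"]-f0,(s["contact_force"]-f0)[:2]@BY,s["tau"][5],s["time_s"]); np.save("p0.npy",p0)
```

```text
tau6 -0.0025495782756479457 [0.83920866 3.32328081 1.50489436]
False 0.016202269279495703 [-2.0849248  -6.10912164 -0.61843116] -6.445019315885668 0.07350972387939692 28.1083
```

Run:
```python
from h import *
p0=np.load("p0.npy")
def rep(h):
    s=r.read_state();e=s["eef_pos"]-p0;n=np.array([BY[1],-BY[0]]);f=s["contact_force"][:2];print(h,"slid",e[:2]@BY,"F along/lat",f@BY,f@n,"tau6",s["tau"][5],s["time_s"])
h=r.move_straight(p0+np.r_[.06*BY,0],speed=.04,max_force=12);rep(h)
h=r.move_straight(p0+np.r_[.104*BY,0],speed=.04,max_force=12);rep(h)
h=r.move_straight(p0+np.r_[.112*BY,0],speed=.015,max_force=8);rep(h)
```

```text
False slid 0.060331929122311265 F along/lat -0.8113444336052877 -1.231205817717753 tau6 0.07829530164599419 29.3583
False slid 0.10422077926693683 F along/lat -1.2355238922008607 -2.3331423198002255 tau6 0.07578456541523337 30.6083
True slid 0.1101198618485231 F along/lat -1.335077403129199 1.5601305313209268 tau6 0.08983297040686011 31.1083
```

Run:
```python
from h import *
command_gripper(.04); r.hold(.2); s=r.read_state(); e=s["eef_pos"].copy()
e[2]+=.12; r.move_straight(e,speed=.08)
e2=e.copy(); e2[:2]-=.16*BY; e2[2]+=.05; r.move_straight(e2,down(YAW),speed=.2); r.hold(.2)
p,d=optics.get_image("top"); f=optics.camera_model("top"); cv2.imwrite("pics/top2.png",p[:,:,::-1])
p,d,K,R,t=wristcam(); cv2.imwrite("pics/w4.png",p[:,:,::-1])
print("handle z",handle_z(np.load("p0.npy")[:2]+.11*BY),r.read_state()["time_s"],r.read_state()["contact_force"])
```

```text
handle z 0.1495570035275794 34.8083 [-0.08433982  0.38556076  0.85187873]
```

View pics/w4.png

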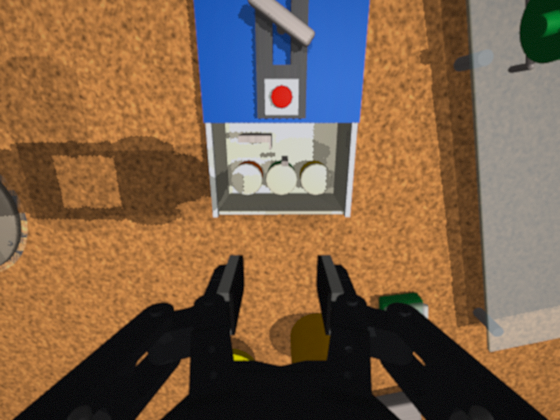

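The cover is open, with its edge at row 122 and the tubs visible near (282,178). The handle is still popped up at 150 mm and the gripper is clear.

```bash
python3 -c "
from workcell import r
print(r.finish_job())"
```

```text
the job is handed in; nothing more can be done
None
```

The feeding box is open and the job is handed in: the cover slid about 110 mm to its end stop, the handle still stands popped up, and the gripper is clear; no verdict came back from the hand-in.

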